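# Push the blue tube rack home into the corner of the guide rail

## Task

Push the blue tube rack along the bench, without lifting or tipping it, until one of its long sides lies flush along the steel guide rail and one of its ends is against the red end stop. Leave the orange rack and all the other things on the bench where they stand.

Things in the scene. Friction and masses are not known exactly. Their poses are not given: they have to be found in the camera images.
- blue_rack: Blue plastic microtube rack with white tube caps, a loose flat box 90 mm (its x) by 130 mm (its y) by 45 mm high, the caps 2.5 mm proud; 0.25 to 0.5 kg, slides on the bench. Too wide to grasp. Origin: centre of its underside; z up. Its long sides are the faces at x = +-45 mm, its ends the faces at y = +-65 mm.
- orange_rack: Orange rack of the same shape and size, same frame, at the left or right of the bench; must not be disturbed.
- rail: Fixed straight steel guide rail, 12 mm thick (its x), 600 mm long (its y), 30 mm high. Origin: centre of its underside, on the bench. The face that the rack goes against is the one at x = -6 mm, which looks towards the robot; a flange 3 mm high lies on the other side. Its yaw is within about 0.12 rad of zero.
- red_stop: Fixed red block near the left or the right end of the rail (the other end is open): 20 mm wide (its y), 35 mm high, standing out from the rail towards the robot to its x = -95 mm. Origin: at bench height on the rail's centre line, mid-width of the block; axes parallel to the rail's. The rack's end goes against the face, at y = +10 or -10 mm, that looks to the rail's middle.
- bottle_a: Amber glass bottle with white cap, 86 mm across, 190 mm tall, at the left or right of the bench (the orange rack is on the other side); origin centre of underside. Bystander.
- bottle_b: Amber glass bottle with black cap, 86 mm across, 190 mm tall, left side of the bench; origin centre of underside. Bystander.
- flask_a: Conical glass flask, 82 mm across the foot, 121 mm tall, right side of the bench; origin centre of underside. Bystander.
- flask_b: Conical glass flask of the same size, beyond the rail; origin centre of underside. Bystander.
- jar: Small clear jar with green lid, 38 mm across, 48 mm tall, just beyond the rail; origin centre of underside. Bystander.
Things that resemble listed ones, but are neither listed nor needed, are in the scene too. Several things look just like the red_stop: the one meant starts farthest to the robot's left.

How it is judged:
At the end, for the whole second after the job is handed in: The blue rack stands flat and still on the bench on the robot's side of the rail, a long side within 4 mm of the rail and parallel to it within 0.04 rad, an end within 4 mm of the red stop's inner face; no bystander is more than 15 mm from where it began (x of blue_rack in the frame of rail between -0.055 and -0.045 m and angle between the y axis of blue_rack and the y axis of rail, either way round below 0.04 rad and y of blue_rack in the frame of red_stop between -0.079 and 0.079 m and y of blue_rack in the frame of rail between -0.28 and 0.28 m and height (world z) of blue_rack below 0.004 m and angle between blue_rack's own z axis and vertical below 0.05 rad and linear speed of blue_rack below 0.01 m/s and not (distance of any of orange_rack, bottle_a, bottle_b, flask_a, flask_b, jar from where it was at the start of the episode above 0.015 m)); the robot touches nothing.
It fails at once if the blue rack is lifted off the bench (more than 8 mm) (height (world z) of blue_rack above 0.008 m).
It fails at once if the blue rack is tipped (more than 0.15 rad) (angle between blue_rack's own z axis and vertical above 0.15 rad).
It fails at once if the orange rack or another bystander is moved more than 15 mm (distance of any of orange_rack, bottle_a, bottle_b, flask_a, flask_b, jar from where it was at the start of the episode above 0.015 m).
It also fails if it takes over 72 s, if anything falls off the work surface, if the arm or the gripper's body presses on something with over 40 N, if the wrist force passes 120 N, or if a joint passes its speed limit or range.

## Robot

A 7-joint arm with a two-finger parallel gripper is mounted at the origin on the work surface. World frame = base frame: x ahead of the robot, y to its left, z up, the work surface at z = 0. Lengths are in m, angles in rad, forces in N, time in s.
With the tool pointing down it reaches from about 0.4 to 0.85 m from the base axis. Payload 10.4 kg.
Tool frame: the origin (TCP) lies on the centre line of the jaws, within the pads' length; the fingertips stand 11 mm ahead of it and the grasp point (between the pads) lies 8 mm behind it; z points along the fingers, y is the line along which they close (so a half turn about z gives the same grasp; the last joint's range is limited). The gripper opens to 87 mm and grips with 3 to 60 N. Pads are 19 mm wide; open, the fingers measure 117 mm over their backs; the gripper's body (75 mm by 190 mm) begins 51 mm behind the grasp point.
Start: joints at [1.212, 0.332, -0.065, 1.46, 0.022, 1.35, -0.088], TCP at [0.206, -0.59, 0.234] pointing down, gripper open.
Joint ranges: [-2.6, 2.6], [-0.5, 2.12], [-1.47, 1.34], [0.16, 2.42], [-1.27, 4.41], [0.06, 2.06], [-2.6, 2.6]. Speed limits (rad/s): [2.22, 2.22, 2.79, 2.79, 3.14, 3.14, 3.14].

## Interface

Orientations are given as a unit quaternion [x, y, z, w].
In Python, from bench import r gives the robot as it stands.
- The arm moves only by the shell command python3 -m pendant 'ROWS' [OPENING] [FORCE]. ROWS is JSON, a list of rows, each a list of 4 numbers: the shift along the tool's x, y, z in m, then the turn about the tool's z in rad. A call has 1 to 8 rows; each row shifts and turns the commanded pose from where the row before left it, along the tool's axes as they then stand; what a row does not reach is not made up. A row lasts 1/12 s, in which the tool goes at most 41.7 mm and 7.16 degrees, less where a joint would pass 70% of its speed; a pose out of reach is approached as far as the arm can. A call with a gripper value outside its range is refused whole. OPENING is the opening, from 0 (shut) to 1 (fully open), set as the call begins (- or left out, the last holds). The fingers move at their own pace and stop on an object; FORCE is the grip in N (left out, the last holds). Time passes only in rows, so rows that do not move let the fingers close. It gives the time, the measured TCP pose, the force, the opening and the grip force at its end, in the units of the state.
- r.read_state(): the state, without advancing time (a new reading comes with each control period).
- r.camera(name): name is "side" or "top" or "wrist"; returns a dict with "img" (384x512x3 uint8, red, green, blue), "camera_matrix" (3x3 intrinsics, pixels), "xyz" and "attitude" of the camera in the world. Camera axes: x right, y down, z forward; pixel columns grow to the right and rows downward; lengths in m; the calibration is good to about 2 mm. A picture is of the moment at which its call begins. There is no depth.
- r.close_job(): hands the job in; it is judged then, once.
Trained networks look in the newest picture that a camera, given by its name, has taken for a name from the list of things; names that differ only in an ending like _2 or _b are one class to them, and where a whole thing is asked for, a point or a joint stands for the part that bears it (a point fixed in the world has none). Each returns a list of dicts, best first, with "score" (0 to 1); they miss things now and then, are a little off and sometimes report something else, mostly with a low value. They report only what shows in the picture. A call takes as long as a camera call. They do not tell look-alikes from the thing itself.
- r.outline_of(thing, camera): "mask" (384x512 bool, what is visible of it) and "bbox" ([centre column, centre row, width, height] in pixels, round what is visible of it).
The state is a dict: "time": time; "joint_positions": joint angles; "joint_vel": joint speeds; "joint_torque": joint torques, N m; "ee_pos": TCP position; "eef_rot": TCP orientation; "ft_force": force on the tool from outside, world axes, zero at the start; "torque": the same for the moment, N m; "width": finger opening in m; "grip_force": force on a finger pad.
Only numpy, scipy, OpenCV 4.12 (cv2) and the standard library are available. Lean on these libraries where they do the work, as an engineer would, in place of code of your own. Each camera call takes 0.05 s, during which the arm holds its last target. There are 200 camera calls.

## Working session

There is one attempt and no reset: what is moved stays moved. The work goes in short steps, Python scripts to look and compute and a shell command to move; the robot and the scene stay as the last step left them, time stands still between calls to the robot, and variables do not carry over. Pictures are saved under pics/ and viewed, at most 10 in all, crops included, and the job is handed in when it is done.

```bash
ls; mkdir -p pics
python3 - <<'E'
from bench import r
import cv2,numpy as np
s=r.read_state();print(s['time'],s['ee_pos'],s['eef_rot'],s['width'])
for n in('top','side'):
    c=r.camera(n);cv2.imwrite(f'pics/{n}0.png',cv2.resize(c['img'][:,:,::-1],(768,576)))
    print(n,c['camera_matrix'],c['xyz'],c['attitude'])
    for t in('blue_rack','red_stop','rail','orange_rack'):
        print(t,[(round(d['score'],2),np.round(d['bbox']).tolist()) for d in r.outline_of(t,n)])
E
```

```text
pics
0.0 [ 0.20583972 -0.58970638  0.23273437] [ 9.85932541e-01  1.67142099e-01 -1.60391712e-04 -7.19838250e-04] 0.0866735156347745
top [[358.23296695   0.         263.89991528]
 [  0.         358.23296695 194.77112809]
 [  0.           0.           1.        ]] [ 5.53898711e-01 -2.86553566e-04  1.20611391e+00] [ 0.70732881 -0.70665646  0.00407057 -0.01749394]
blue_rack [(0.56, [260.0, 228.0, 42.0, 32.0])]
red_stop [(0.63, [420.0, 252.0, 18.0, 38.0]), (0.62, [360.0, 190.0, 9.0, 34.0])]
rail [(0.82, [272.0, 169.0, 175.0, 19.0])]
orange_rack [(0.76, [164.0, 243.0, 45.0, 31.0])]
side [[468.26231411   0.         250.03861527]
 [  0.         468.26231411 183.79083071]
 [  0.           0.           1.        ]] [0.4966951  1.04982885 0.82025195] [-0.03855528  0.89253486 -0.44854086  0.0265727 ]
blue_rack [(0.79, [295.0, 201.0, 35.0, 41.0])]
red_stop [(0.87, [260.0, 139.0, 29.0, 16.0]), (0.56, [330.0, 112.0, 10.0, 10.0])]
rail [(0.57, [222.0, 204.0, 49.0, 138.0])]
orange_rack [(0.82, [315.0, 290.0, 48.0, 61.0]), (0.16, [222.0, 203.0, 45.0, 133.0])]
```

View pics/top0.png

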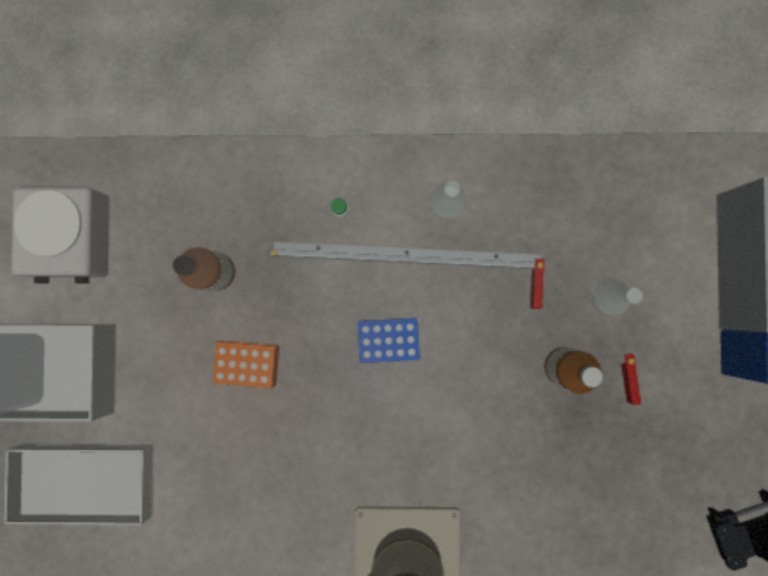

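View pics/side0.png

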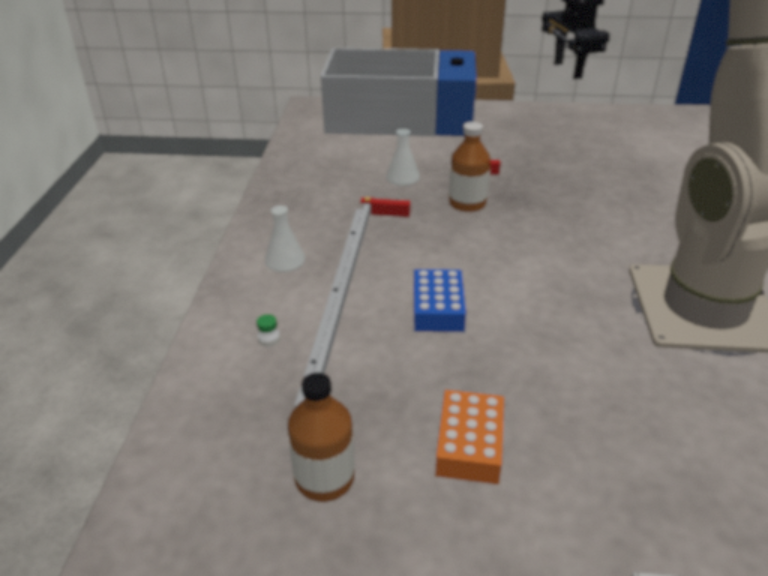

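The top view shows the blue rack at (389,340). There are two red blocks: one at the rail's right end at (538,284), and one beyond the bottle at (632,380). The one at (538,284) is farther left and adjoins the rail, so it fits the description. I'll measure next and confirm the stop in a crop.

```bash
cat > h.py <<'E'
import numpy as np,cv2
from bench import r
from scipy.spatial.transform import Rotation as R
def ray(c,p,z):
    p=np.atleast_2d(p).astype(float)
    d=np.c_[p,np.ones(len(p))]@np.linalg.inv(c['camera_matrix']).T@R.from_quat(c['attitude']).as_matrix().T
    o=np.array(c['xyz']);return (o+d*((z-o[2])/d[:,2])[:,None])[:,:2]
def rect(pts):
    # centre, long side, short side, yaw of the long axis relative to world y
    q=cv2.minAreaRect(pts.astype(np.float32)*1000);b=cv2.boxPoints(q)/1000
    e=max(b[1]-b[0],b[2]-b[1],key=np.linalg.norm)
    if e[1]<0:e=-e
    return np.array(q[0])/1000,np.array(q[1])/1000,np.arctan2(-e[0],e[1])
def colmask(im,lo,hi):
    h=cv2.cvtColor(im,cv2.COLOR_RGB2HSV);return cv2.inRange(h,lo,hi)
def blob(m,near):
    n,l,s,c=cv2.connectedComponentsWithStats(m);
    k=1+np.argmin([np.hypot(*(c[i]-near))+(1e3 if s[i,4]<25 else 0) for i in range(1,n)])
    y,x=np.where(l==k);return np.c_[x,y]
def pose(cam='top'):
    c=r.camera(cam);im=c['img']
    m=cv2.morphologyEx(colmask(im,(105,120,60),(125,255,255)),cv2.MORPH_CLOSE,np.ones((7,7)))
    n,l,s,ce=cv2.connectedComponentsWithStats(m)
    k=min((i for i in range(1,n) if s[i,4]>150),key=lambda i:np.hypot(*(ray(c,ce[i],.045)[0]-[.55,-.05])))
    y,x=np.where(l==k);return c,rect(ray(c,np.c_[x,y],.045))
E
python3 - <<'E'
from h import *
c,b=pose();print('blue',b)
im=c['img']
m=colmask(im,(0,150,80),(5,255,255))|colmask(im,(174,150,80),(179,255,255))
for p in((359,190),(421,252)):print('stop',rect(ray(c,blob(m,p),.035)))
o=r.outline_of('rail','top')[0]['mask']
ys,xs=np.where(o)
for f,nm in((max,'near'),(min,'far')):
    e=np.array([(x,f(ys[xs==x])+(.5 if f is max else -.5)) for x in range(xs.min()+4,xs.max()-8)])
    for z in(0,.03):
        w=ray(c,e,z);k=np.polyfit(w[:,1],w[:,0],1);print(nm,z,k,w[:,1].min(),w[:,1].max(),np.std(w[:,0]-np.polyval(k,w[:,1])))
for nm,p,z in(('bA',(592,377),.19),('bB',(184,265),.19),('fA',(634,296),.121),('fB',(452,188),.121),('jar',(339,206),.048)):
    print(nm,ray(c,np.array(p)/1.5,z))
m2=colmask(im,(6,150,120),(14,255,255));print('orange',rect(ray(c,blob(m2,(164,243)),.045)))
cv2.imwrite('pics/crop.png',cv2.resize(im[150:290,300:450,::-1],None,fx=4,fy=4,interpolation=2))
E
```

```text
blue (array([0.48634833, 0.03831157]), array([0.0873125 , 0.12528503]), np.float32(0.062067237))
stop (array([ 0.60890466, -0.28579517]), array([0.01823097, 0.10512829]), np.float32(1.511541))
stop (array([ 0.40348932, -0.48645392]), array([0.10702638, 0.0195325 ]), np.float32(-1.4414577))
near 0 [0.04974404 0.65895157] -0.2631564988599186 0.2868699000688292 0.0019169499998826925
near 0.03 [0.04974404 0.65633891] -0.2566180630684167 0.27972737933636543 0.0018692691800927875
far 0 [0.0486952  0.69185654] -0.2633577240523233 0.28713872194348733 0.0010761361586712555
far 0.03 [0.0486952  0.68842543] -0.2568142831317691 0.2799895147312708 0.0010493691307080155
bA [[ 0.42638556 -0.34808105]]
bB [[0.63650294 0.42367587]]
fA [[ 0.57960987 -0.45686642]]
fB [[ 0.79847001 -0.0933296 ]]
jar [[0.7763284  0.14543626]]
orange (array([0.43392206, 0.35117743]), array([0.12750612, 0.08762643]), np.float32(-0.079963736))
```

View pics/crop.png

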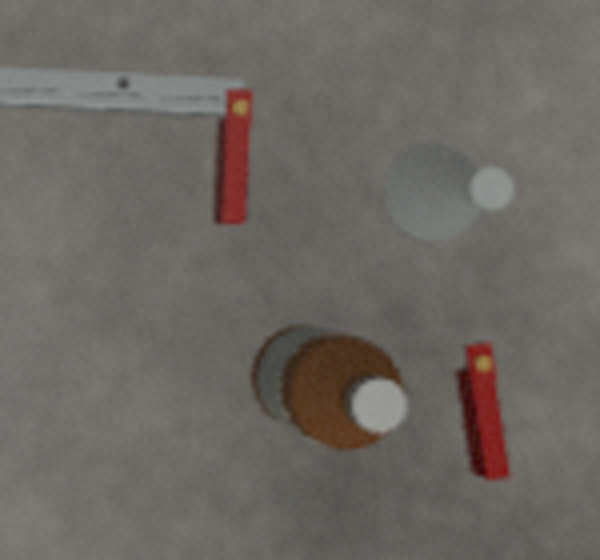

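The crop confirms the stop: the red block at crop (235,155) joins the rail's right end. The look-alike at crop (488,410) stands alone beyond the bottle. I'll push the rack to the rail first, then slide it along to the stop.

```bash
python3 -m pendant '[[0,0,0,0.1],[0,0,0,0.1],[0,0,0,0.1],[0,0,0,0.086],[0.03,0,0,0],[0.04,0,0,0],[0.04,0,0,0],[0.04,0,0,0]]' 0.7
```

```text
time: 1.27
ee_pos: [0.3573, -0.5976, 0.2339]
eef_rot: [1.0, -0.026, 0.0, 0.0]
ft_force: [0.1, -0.7, -0.5]
width: 0.0618
grip_force: 0.0
```

```bash
python3 -m pendant '[[0.02,-0.035,0,0],[0.02,-0.035,0,0],[0.02,-0.035,0,0],[0,-0.04,0,0],[0,-0.04,0,0],[0,-0.04,0,0],[0,-0.04,0,0],[0,-0.04,0,0]]'
```

```text
time: 1.93
ee_pos: [0.4308, -0.2942, 0.2337]
eef_rot: [1.0, -0.025, 0.0, 0.0]
ft_force: [1.1, -0.0, 0.8]
width: 0.0608
grip_force: 0.0
```

```bash
python3 -m pendant '[[-0.006,-0.04,0,0],[-0.006,-0.04,0,0],[-0.006,-0.04,0,0],[-0.006,-0.04,0,0],[-0.006,-0.04,0,0],[-0.006,-0.04,0,0],[-0.006,-0.04,0,0],[-0.006,-0.04,0,0]]'; python3 -m pendant '[[0,0,0.03,0],[0,0,0.03,0],[0,0,0.03,0],[0,0,0.03,0],[0,0,0.02,0],[0,0,0,0]]'
```

```text
time: 2.6
ee_pos: [0.3985, 0.0278, 0.2338]
eef_rot: [1.0, -0.025, 0.0, 0.0]
ft_force: [2.0, -0.1, 0.1]
width: 0.061
grip_force: 0.0
time: 3.1
ee_pos: [0.3966, 0.0259, 0.0903]
eef_rot: [1.0, -0.025, -0.003, -0.0]
ft_force: [-0.6, 0.0, -0.2]
width: 0.0608
grip_force: 0.0
```

```bash
python3 -m pendant '[[0,-0.012,0.03,0],[0,0,0.03,0],[0,0,0.003,0],[0,0,0,0],[0,0,0,0]]'
python3 - <<'E'
from h import *
c=r.camera('top');cv2.imwrite('pics/a.png',cv2.resize(c['img'][100:292,130:386,::-1],(768,576)))
E
```

```text
time: 3.52
ee_pos: [0.4007, 0.0379, 0.0322]
eef_rot: [1.0, -0.025, 0.001, 0.0]
ft_force: [-0.4, -0.7, -0.2]
width: 0.0611
grip_force: 0.0
```

View pics/a.png

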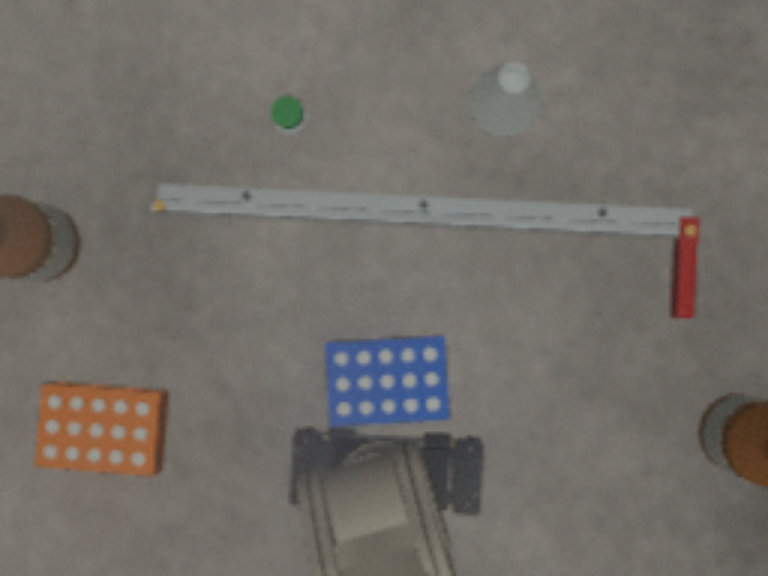

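The tool sits behind the blue rack, which is at crop (388,380) and untouched, with the rail clear ahead. Now I'll push towards the rail.

```bash
python3 -m pendant '[[0.01,0,0.006,0],[0.015,0,0,0],[0.015,0,0,0],[0.015,0,0,0],[0.015,0,0,0],[0.015,0,0,0],[0.015,0,0,0],[0.012,0,0,0]]'; python3 -m pendant '[[0.01,0,0,0],[0.01,0,0,0],[0.006,0,0,0],[0,0,0,0]]'
python3 - <<'E'
from h import *
print(pose()[1])
E
```

```text
time: 4.23
ee_pos: [0.5134, 0.0317, 0.0265]
eef_rot: [1.0, -0.026, 0.001, 0.0]
ft_force: [-3.3, 0.5, 1.2]
width: 0.0608
grip_force: 1.2
time: 4.57
ee_pos: [0.5392, 0.0307, 0.0257]
eef_rot: [1.0, -0.025, 0.001, -0.0]
ft_force: [0.1, -0.7, 0.3]
width: 0.0607
grip_force: 0.0
(array([0.60831567, 0.02807314]), array([0.12586864, 0.06104047]), np.float32(-0.0436597))
```

```bash
python3 -m pendant '[[0.005,0,0,0],[0.004,0,0,0],[0.003,0,0,0],[0.001,0,0,0],[0,0,0,0]]'; python3 -m pendant '[[0.001,0,0,0],[0.001,0,0,0]]';python3 -m pendant '[[0.001,0,0,0],[0.001,0,0,0]]'
```

```text
time: 5.03
ee_pos: [0.5508, 0.0304, 0.0246]
eef_rot: [1.0, -0.025, 0.0, -0.0]
ft_force: [0.3, 0.8, 0.1]
width: 0.0607
grip_force: 0.1
time: 5.2
ee_pos: [0.5523, 0.0303, 0.0245]
eef_rot: [1.0, -0.025, -0.0, 0.0]
ft_force: [-3.6, 0.9, 0.5]
width: 0.0608
grip_force: 1.3
time: 5.37
ee_pos: [0.5545, 0.0302, 0.0244]
eef_rot: [1.0, -0.025, -0.0, 0.0]
ft_force: [-2.7, -0.5, 0.4]
width: 0.0609
grip_force: 1.1
```

```bash
for i in 1 2 3; do python3 -m pendant '[[0.001,0,0,0],[0.001,0,0,0]]' | egrep 'ee_pos|ft'; done
```

```text
ee_pos: [0.5566, 0.03, 0.0245]
ft_force: [-2.0, 0.7, -0.3]
ee_pos: [0.5581, 0.0299, 0.0244]
ft_force: [-8.7, 1.0, 6.5]
ee_pos: [0.5582, 0.0299, 0.0242]
ft_force: [-18.9, -0.4, 14.0]
```

```bash
python3 -m pendant '[[-0.015,0,0,0],[-0.025,0,0,0],[0,0,-0.03,0],[0,0,-0.04,0],[0,-0.04,-0.03,0],[0,-0.04,0,0],[0,-0.04,0,0],[0,0,0,0]]' 0.45
python3 - <<'E'
from h import *
print(pose()[1]);print(r.read_state()['joint_positions'])
E
```

```text
time: 6.53
ee_pos: [0.526, 0.1543, 0.1212]
eef_rot: [1.0, -0.021, 0.002, -0.003]
ft_force: [-0.1, 0.9, 0.6]
width: 0.0396
grip_force: 0.0
(array([0.61336865, 0.02779219]), array([0.12655073, 0.08680733]), np.float32(-0.048964325))
[ 0.18528664  0.32114366 -0.63581497  1.77973783  0.20942345  1.1063063
 -2.13408293]
```

```bash
python3 -m pendant '[[0,0,0,-0.12],[0,0,0,-0.12],[0,0,0,-0.12],[0,0,0,-0.12],[0,0,0,-0.12],[0,0,0,-0.12],[0,0,0,-0.12],[0,0,0,-0.12]]' >/dev/null; python3 -m pendant '[[0,0,0,-0.12],[0,0,0,-0.12],[0,0,0,-0.12],[0,0,0,-0.12],[0,0,0,-0.13],[0,0.04,0,0],[0,0.04,0,0],[0,0,0,0]]'; python3 -c "
from h import *
q=r.read_state();print(R.from_quat(q['eef_rot']).as_matrix().round(3),q['joint_positions'])"
```

```text
time: 7.92
ee_pos: [0.612, 0.1369, 0.118]
eef_rot: [0.729, 0.685, 0.001, 0.0]
ft_force: [-1.2, -1.2, -0.3]
width: 0.039
grip_force: 0.0
[[ 0.062  0.998  0.001]
 [ 0.998 -0.062  0.   ]
 [ 0.     0.001 -1.   ]] [ 0.31601084  0.55562151 -0.81960623  1.55883368  0.4247103   1.21208462
 -0.64124016]
```

```bash
python3 -m pendant '[[0,0.004,0.03,-0.012],[0,0,0.03,0],[0,0,0.02,0],[0,0,0.011,0],[0,0,0,0],[-0.01,0,0,0],[-0.005,0,0,0],[0,0,0,0]]'; python3 -c "
from h import *
q=r.read_state();print(R.from_quat(q['eef_rot']).as_matrix().round(3));print(pose()[1])"
```

```text
time: 8.58
ee_pos: [0.6108, 0.123, 0.03]
eef_rot: [0.723, 0.69, 0.0, 0.001]
ft_force: [0.4, -0.7, 0.4]
width: 0.0392
grip_force: 0.0
[[ 0.047  0.999  0.002]
 [ 0.999 -0.047 -0.001]
 [-0.001  0.002 -1.   ]]
(array([0.61352167, 0.02636672]), array([0.12348238, 0.08729326]), np.float32(-0.047755495))
```

```bash
python3 -m pendant '[[-0.008,0.005,0,0],[-0.012,0,0,0],[-0.015,0,0,0],[-0.015,0,0,0],[-0.015,0,0,0],[-0.015,0,0,0],[-0.015,0,0,0],[-0.012,0,0,0]]'; python3 -c "
from h import *
print(pose()[1])"
```

```text
time: 9.3
ee_pos: [0.6099, 0.0169, 0.029]
eef_rot: [0.723, 0.691, 0.0, 0.0]
ft_force: [-0.9, 3.5, 2.1]
width: 0.0394
grip_force: 1.8
(array([ 0.60659363, -0.08698123]), array([0.07446343, 0.08747969]), np.float32(1.5682044))
```

```bash
python3 -m pendant '[[-0.012,0,0,0],[-0.015,0,0,0],[-0.015,0,0,0],[-0.015,0,0,0],[-0.015,0,0,0],[-0.015,0,0,0],[-0.01,0,0,0],[0,0,0,0]]'
python3 - <<'E'
from h import *
c,b=pose();print(b)
cv2.imwrite('pics/b.png',cv2.resize(c['img'][150:270,250:410,::-1],(800,600),interpolation=2))
E
```

```text
time: 10.02
ee_pos: [0.6054, -0.0816, 0.0284]
eef_rot: [0.723, 0.69, -0.001, 0.0]
ft_force: [-0.6, -0.5, 1.0]
width: 0.0392
grip_force: 0.0Traceback (most recent call last):
  File "<stdin>", line 2, in <module>
  File "h.py", line 24, in pose
    k=min((i for i in range(1,n) if s[i,4]>150),key=lambda i:np.hypot(*(ray(c,ce[i],.045)[0]-[.55,-.05])))
ValueError: min() iterable argument is empty
```

```bash
python3 -m pendant '[[-0.01,0,0,0],[-0.01,0,0,0],[-0.01,0,0,0],[-0.008,0,0,0],[-0.004,0,0,0],[0,0,0,0]]'; for i in 1 2 3; do python3 -m pendant '[[-0.001,0,0,0],[-0.001,0,0,0]]' | egrep 'ee_pos|ft'; done;  python3 - <<'E'
from h import *
c=r.camera('side')
cv2.imwrite('pics/b.png',cv2.resize(c['img'][100:250,170:370,::-1],(800,600),interpolation=2))
E
```

```text
time: 10.57
ee_pos: [0.6036, -0.1225, 0.0284]
eef_rot: [0.723, 0.691, -0.0, 0.0]
ft_force: [0.4, -0.3, -1.1]
width: 0.0389
grip_force: 0.0
ee_pos: [0.6036, -0.1228, 0.0285]
ft_force: [-1.2, 0.1, 0.3]
ee_pos: [0.6034, -0.1239, 0.0285]
ft_force: [-0.4, 2.5, 0.7]
ee_pos: [0.6033, -0.1263, 0.0285]
ft_force: [-1.2, 2.5, -0.5]
```

View pics/b.png

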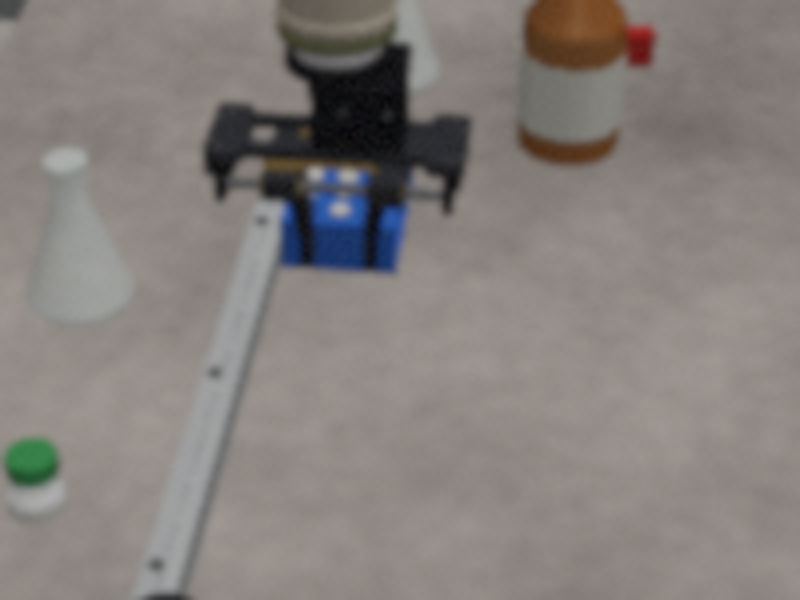

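The side view shows the rack's end at crop (340,235), held by both fingers and tight to the rail. I'll keep creeping towards the stop.

```bash
for i in 1 2 3 4 5; do python3 -m pendant '[[-0.001,0,0,0],[-0.001,0,0,0]]' | egrep 'ee_pos|ft'; done
```

```text
ee_pos: [0.6033, -0.1286, 0.0285]
ft_force: [-1.2, 1.9, -1.2]
ee_pos: [0.6032, -0.1308, 0.0285]
ft_force: [-1.0, 2.1, -0.8]
ee_pos: [0.6031, -0.1328, 0.0285]
ft_force: [-1.1, 0.8, -0.9]
ee_pos: [0.6031, -0.1341, 0.0286]
ft_force: [-0.6, 5.5, -0.6]
ee_pos: [0.6031, -0.1342, 0.0286]
ft_force: [0.1, 11.5, -0.4]
```

```bash
python3 -m pendant '[[-0.001,0,0,0],[0.01,0,0,0],[0.03,0,0,0],[0,0,-0.04,0],[0.03,0,-0.04,0],[0.04,0,-0.02,0],[0.04,0,0,0],[0.04,0,0,0]]'; python3 -m pendant '[[0.04,0,0,0],[0.03,0,0,0],[0,0,0,0]]' >/dev/null
python3 - <<'E'
from h import *
c,b=pose();print(b, 'side',pose('side')[1])
cv2.imwrite('pics/c.png',cv2.resize(c['img'][150:250,270:400,::-1],(780,600),interpolation=2))
E
```

```text
time: 12.62
ee_pos: [0.6121, 0.0453, 0.1226]
eef_rot: [0.723, 0.691, 0.001, 0.002]
ft_force: [1.0, -0.6, -0.1]
width: 0.0393
grip_force: 0.0
(array([ 0.60184247, -0.20978741]), array([0.12958344, 0.08703854]), np.float32(-0.048963256)) side (array([ 0.45763458, -0.90260699]), array([0.59429053, 0.10451678]), np.float32(-0.04082392))
```

View pics/c.png

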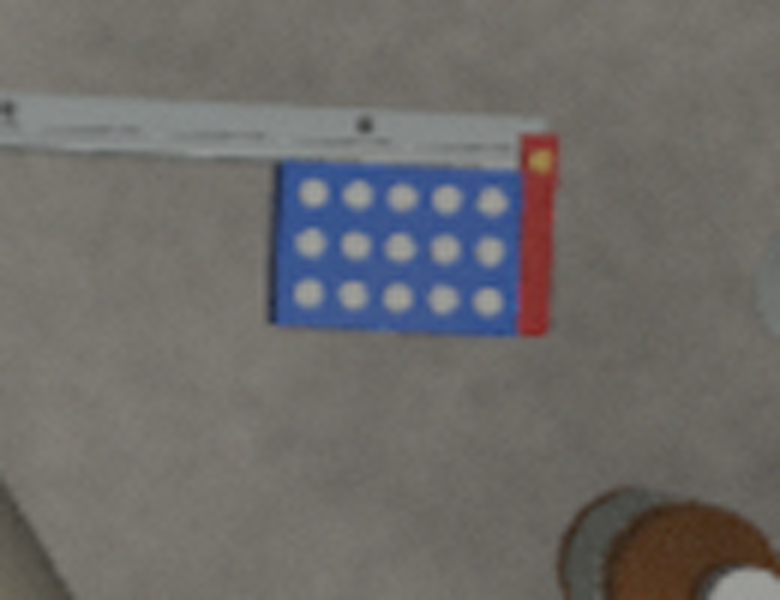

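The rack at crop (400,245) lies flush along the rail and against the red stop at (536,235). Its measured yaw, -0.049, is the same as when it was first pressed against the rail, and its x sits on the same flush line. The gripper is clear, so I'll hand in.

```bash
python3 -c "
from bench import r
print(r.close_job())"
```

```text
the job is handed in; nothing more can be done
None
```

I pushed the blue rack flush along the rail and against the leftmost red stop; the last picture shows it flush on both faces, I kept the arm clear of the other items, and the job was handed in with no verdict returned.

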